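Stand the shelf-pin jar in its bay and close it finger-snug

TASK

Stand the jar with the red lid upright in the empty bay of the caddy, fully down, so that it cannot turn, then screw its lid down clockwise until it is snug, about 0.8 N m. Stop there: overtightening crushes the sealing wad. Let go, and leave the tape, the carton and the network box where they are.

Things in the scene. Friction and masses are not known exactly. Their poses are not given: they have to be found in the camera images.
- jar: The jar of steel pins with the red lid, loose: square clear plastic body 70 mm wide and 68 mm high, sloping shoulder to 77 mm, then a neck; 118 mm high over the lid, about 400 to 600 g. Origin: centre of its underside, z up, x and y square to the sides. It can be lifted and carried by its lid.
- lid_top (a point): Centre of the top of the red ribbed lid, on the jar's axis, 118 mm above its underside. The lid is round, 58 mm across, 24 mm high (lower edge 94 mm up), started on a fine thread: grip it across any diameter. Clockwise from above closes it. It drags at about 0.25 N m for 0.7 to 2.2 rad, differing each time, then meets its sealing wad. It hardly sinks and stays where it is left.
- wad: The springy sealing wad in the jar's neck, hidden under the lid; origin on the jar's axis, 85 mm above its underside. Once the lid meets it, the moment climbs by about 2 N m per radian. Snug is 0.7 to 0.9 N m (30 to 65 N on the wad); past 84 N it is crushed: about 1.5 N m while turning, but only 1.05 in a hand held still, as drag then helps. Let go, the lid springs back a little, to 16 N.
- bay: Black rubber mat, 68 mm square, 2 mm thick, on the floor of the caddy's empty bay: origin at the centre of its underside, z up, x and y square to the bay. The bay is 74 mm square inside, its walls stand 24 mm above the mat. When home, the jar's underside lies on the mat, 2 mm above this origin, in any of the four square positions.
- blue_jar: The neighbour jar, of the same make, with a blue lid, already closed, 116 mm high (126 mm over the shelf), wedged in the caddy's other bay, 106 mm from the empty one; origin at the centre of its underside. Nothing to do there.
- caddy: The plywood caddy, 196 x 90 x 34 mm, screwed to the shelf, with two square bays side by side along its x axis, 8 mm thick walls and a 32 mm block between the bays; origin at the centre of its underside.
- tape: A roll of brown packing tape lying flat, 100 mm across, 48 mm high, 280 g, loose; origin at the centre of its underside. To be left alone.
- carton: A small cardboard carton, 60 x 85 x 45 mm, 250 g, loose; origin at the centre of its underside. To be left alone.
- netbox: A flat white network box, 85 x 85 x 28 mm, 180 g, loose; origin at the centre of its underside. To be left alone.
There are look-alikes about, which are no part of the job. What is shaped like the jar but yellow is not meant.

How it is judged (in metres and radians):
On the way, in this order (a step that is already met when the one before it is completed fails the run):
1. the jar stands in the empty bay, fully down and upright (horizontal distance between jar and bay below 0.005 m and z of jar in the frame of bay below 0.004 m and angle between jar's own z axis and vertical below 0.04 rad), for 0.2 s.
2. the lid is drawn down snug: it loads the wad with more than 22 N (contact force between wad and anything else above 22 N), for 0.05 s.
At the end, for the whole second after the job is handed in: The jar stands in the bay that was empty, centred within 5 mm, less than 2 mm above the mat and upright within 0.04 rad; its lid, drawn down snug on the way (over 22 N on the wad), still loads the wad with 8 to 84 N; all at rest and released (all of step 1 and contact force between wad and anything else between 8 and 84 N and linear speed of jar below 0.02 m/s and angular speed of jar below 0.2 rad/s); the robot touches nothing.
It fails at once if the lid was overtightened: its wad was loaded with more than 84 N (contact force between wad and anything else above 84 N).
It fails at once if the tape, the carton or the network box was shifted by more than 15 mm (distance of any of tape, carton, netbox from where it was at the start of the episode above 0.015 m).
It also fails if it takes over 58 s, if anything falls off the work surface, if the arm or the gripper's body presses on something with over 40 N, if the wrist force passes 120 N, or if a joint passes its speed limit or range.

ROBOT

A 6-joint arm with a two-finger parallel gripper is mounted at the origin on the work surface. World frame = base frame: x ahead of the robot, y to its left, z up, the work surface at z = 0. Lengths are in m, angles in degrees, forces in N, time in s.
With the tool pointing down it reaches from about 0.4 to 0.825 m from the base axis. Payload 7 kg.
Tool frame: the origin (TCP) lies on the centre line of the jaws, within the pads' length; the fingertips stand 11 mm ahead of it and the grasp point (between the pads) lies 8 mm behind it; z points along the fingers, y is the direction in which the jaws open and shut (so a half turn about z gives the same grasp; the last joint's range is limited). The gripper opens to 88 mm and grips with 3 to 60 N. Pads are 19 mm wide; open, the fingers measure 130 mm over their backs; the gripper's body (78 mm by 193 mm) begins 47 mm behind the grasp point.
Start: joints at [-49.842, 20.546, 0.682, 0, -70.136, -16.507], TCP at [0.271, -0.618, 0.238] pointing down, gripper open.
Joint ranges: [-176.03, 176.03], [-82.01, 121.73], [-58.28, 71.71], [-173.87, 95.51], [-174.79, -0.11], [-173.66, 173.66]. Speed limits (degrees/s): [136.94, 136.94, 172.46, 180, 180, 180].

INTERFACE

Orientations are given as [roll, pitch, yaw] about the fixed x, y, z axes, in that order (R = Rz(yaw) Ry(pitch) Rx(roll)).
In Python, from plant import ctrl, cams, order gives the robot as it stands.
- The arm moves only by the tool jog_arm, never from a script. Its argument "motion" is a list of rows, each an object with "offset": the shift along the tool's x, y, z in mm, a list of three; "roll": the turn about the tool's z in rad; "hand": the finger opening in mm, from 0 to 87.6. A call has 1 to 20 rows; each row is the pose to reach, as a shift and turn from the pose commanded when the call began, along the tool's axes at that moment; what a row does not reach only later rows make up. A row lasts 1/12 s, in which the tool goes at most 41.7 mm and 7.16 degrees, less where a joint would pass 70% of its speed; a pose out of reach is approached as far as the arm can. A call with a gripper value outside its range is refused whole. The fingers move at their own pace and stop on an object; the grip force is fixed at half the most. Time passes only in rows, so rows that repeat a pose let the fingers close. It gives the time, the measured TCP pose, the force and the opening at its end, in the units of the state.
- ctrl.get_obs(): the state, without advancing time (a new reading comes with each control period).
- cams.snapshot(name): name is "scene" or "side" or "wrist"; returns a dict with "img" (420x560x3 uint8, red, green, blue), "K" (3x3 intrinsics, pixels), "cam_to_world" (4x4, takes a point from camera to world coordinates); the wrist camera has in their place "T_tool_cam" (4x4, takes a point from camera to tool coordinates, whose origin is the TCP and whose axes are the flange's). Camera axes: x right, y down, z forward; pixel columns grow to the right and rows downward; lengths in m; the calibration is good to about 2 mm. A picture is of the moment at which its call begins: read the wrist's pose just before it. There is no depth.
- order.close_job(): hands the job in, once; it reports no verdict.
The state is a dict: "clock": time; "joint_pos": joint angles; "qvel": joint speeds; "tau": joint torques, N m; "tool_pos": TCP position; "orientation": TCP orientation; "force": force on the tool from outside, world axes, zero at the start; "moment": the same for the moment, N m; "opening": finger opening in m.
Only numpy, scipy, OpenCV 4.12 (cv2) and the standard library are available. Lean on these libraries where they do the work, as an engineer would, in place of code of your own. Each camera call takes 0.05 s, during which the arm holds its last target. There are 200 camera calls.

## Working session

There is one attempt and no reset: what is moved stays moved. The work goes in short steps, Python scripts to look and compute and a tool call to move; the robot and the scene stay as the last step left them, time stands still between calls to the robot, and variables do not carry over. Pictures are saved under pics/ and viewed, about 8 in all and at most 12, crops included, and the job is handed in when it is done.

Besides the shell and the picture viewer there is one more tool, called after "Emit:" as name(argument=value, ...) on one line, values as JSON. jog_arm: Moves the arm, as the interface text tells. Its arguments: {"type":"object","properties":{"motion":{"type":"array"}},"required":["motion"]}

```bash
mkdir -p pics; ls; cat > h.py <<'E'
import numpy as np, cv2
from plant import ctrl, cams, order
from scipy.spatial.transform import Rotation as R
def T_tool():
    o=ctrl.get_obs(); T=np.eye(4); T[:3,:3]=R.from_euler('xyz',o['orientation'],degrees=True).as_matrix(); T[:3,3]=o['tool_pos']; return T
def snap(n,f=None):
    T=T_tool(); s=cams.snapshot(n); M=s['cam_to_world'] if n!='wrist' else T@s['T_tool_cam']
    if f: cv2.imwrite('pics/'+f,s['img'][:,:,::-1])
    return s['img'],np.array(s['K']),np.array(M)
def ray(K,M,u,v,z):
    d=M[:3,:3]@np.linalg.solve(K,[u,v,1]); p=M[:3,3]; return p+d*(z-p[2])/d[2]
def proj(K,M,P):
    q=K@(M[:3,:3].T@(np.array(P)-M[:3,3])); return q[:2]/q[2]
E
python3 - <<'E'
from h import *
print(ctrl.get_obs())
a=[snap(n) for n in('scene','side','wrist')]
cv2.imwrite('pics/a.png',np.hstack([cv2.resize(x[0],(400,300)) for x in a[:2]])[:,:,::-1])
for n,x in zip('s d w'.split(),a): cv2.imwrite(f'pics/{n}.png',x[0][:,:,::-1]); print(x[2].round(3),x[1].round(1))
E
```

```text
pics
{'clock': 0.0, 'joint_pos': array([-4.98419093e+01,  2.05900903e+01,  6.34273900e-01, -2.09758894e-02,
       -7.01327177e+01, -1.65051423e+01]), 'qvel': array([ 0.02707485,  0.09437051, -0.016873  , -0.03356759, -0.03580984,
        0.02545006]), 'tau': array([ 5.36458665e-04, -5.82726073e+01,  2.93063325e+01,  6.99733302e+00,
        6.89477936e-03, -1.80313100e-04]), 'tool_pos': array([ 0.27059385, -0.61789508,  0.23663893]), 'orientation': array([ 1.79909511e+02, -6.24903602e-03, -1.56354190e+02]), 'force': array([ 0.01681087, -0.73550381,  0.26711334]), 'moment': array([-0.02927861, -0.00114952, -0.021368  ]), 'opening': 0.08749484195448885}
[[ 0.643  0.634 -0.43   0.874]
 [ 0.766 -0.537  0.354 -0.28 ]
 [-0.007 -0.556 -0.831  0.757]
 [ 0.     0.     0.     1.   ]] [[429.8   0.  280.6]
 [  0.  429.8 211.3]
 [  0.    0.    1. ]]
[[-0.995 -0.08   0.054  0.503]
 [-0.095  0.726 -0.681  0.499]
 [ 0.015 -0.683 -0.73   0.641]
 [ 0.     0.     0.     1.   ]] [[420.6   0.  284.8]
 [  0.  420.6 208.2]
 [  0.    0.    1. ]]
[[-0.401  0.882  0.245  0.205]
 [ 0.916  0.386  0.11  -0.647]
 [ 0.002  0.269 -0.963  0.386]
 [ 0.     0.     0.     1.   ]] [[303.4   0.  278.9]
 [  0.  303.4 209.7]
 [  0.    0.    1. ]]
```

View pics/s.png

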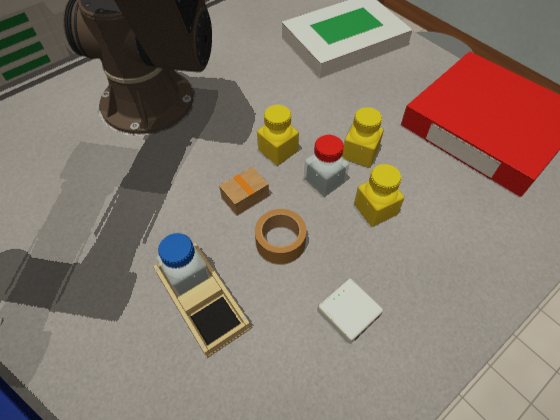

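View pics/d.png

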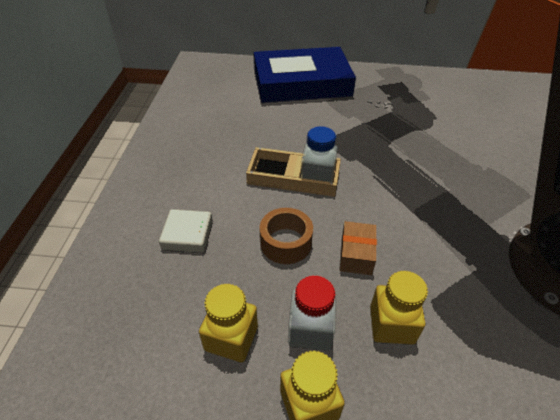

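The scene picture shows the red lid at (328,148) and the empty mat at (217,320). In the side picture they are at (315,293) and (272,165). Three yellow jars stand close around the red one.

```bash
cat > m.py <<'E'
from h import *
def blob(m,box=None):
    m=m.astype(np.uint8)
    if box: k=np.zeros_like(m); k[box[1]:box[3],box[0]:box[2]]=1; m=m*k
    n,l,s,c=cv2.connectedComponentsWithStats(m); o=[i for i in range(1,n) if s[i,4]>150]
    return [(l==i) for i in sorted(o,key=lambda i:-s[i,4])]
def red(i): h=cv2.cvtColor(i,cv2.COLOR_RGB2HSV); return ((h[...,0]<6)|(h[...,0]>174))&(h[...,1]>170)&(h[...,2]>70)
def blue(i): h=cv2.cvtColor(i,cv2.COLOR_RGB2HSV); return (abs(h[...,0].astype(int)-106)<12)&(h[...,1]>170)&(h[...,2]>70)
def yel(i): h=cv2.cvtColor(i,cv2.COLOR_RGB2HSV); return (abs(h[...,0].astype(int)-27)<5)&(h[...,1]>190)&(h[...,2]>100)
def quad(m): # corners
    c=max(cv2.findContours(m.astype(np.uint8),0,2)[0],key=cv2.contourArea); h=cv2.convexHull(c)
    for e in np.linspace(.01,.15,60):
        q=cv2.approxPolyDP(h,e*cv2.arcLength(h,True),True)
        if len(q)<=4: return q[:,0]
E
python3 - <<'E'
from m import *
for n,rb,mb,bb in(('scene',(300,130,350,165),(185,290,250,350),(150,225,200,275)),('side',(290,270,340,320),(245,155,292,180),(300,120,345,155))):
    i,K,M=snap(n)
    def mid(m,z): y,x=np.nonzero(m); return ray(K,M,x.mean(),y.mean(),z).round(4)
    r=blob(red(i),rb)[0]; print(n,'red',mid(r,.112),r.sum())
    b=blob(blue(i),bb)[0]; print('blue',mid(b,.12),b.sum())
    g=i.max(2)<60; m=blob(g,mb)[0]; q=quad(m); print('mat',mid(m,.012),m.sum(),q.tolist(),[ray(K,M,*p,.012)[:2].round(3).tolist() for p in q])
    for y in blob(yel(i)):
        yy,xx=np.nonzero(y); t=yy.argmin(); print('yel',y.sum(),xx.mean().round(),yy.mean().round(),mid(y,.06))
E
```

```text
scene red [0.4863 0.1652 0.112 ] 626
blue [ 0.49   -0.1946  0.12  ] 865
mat [ 0.5924 -0.2037  0.012 ] 1247 [[222, 297], [239, 323], [207, 344], [191, 316]] [[0.565, -0.168], [0.625, -0.174], [0.619, -0.238], [0.559, -0.232]]
yel 1996 380.0 194.0 [0.6116 0.1935 0.06  ]
yel 1590 363.0 136.0 [0.4799 0.2827 0.06  ]
yel 1455 276.0 132.0 [0.3451 0.1443 0.06  ]
side red [0.4832 0.1689 0.112 ] 1082
blue [ 0.4877 -0.1978  0.12  ] 352
mat [ 0.5931 -0.2134  0.012 ] 389 [[259, 158], [286, 161], [283, 174], [255, 170]] [[0.624, -0.238], [0.561, -0.234], [0.564, -0.19], [0.627, -0.196]]
```

View pics/w.png

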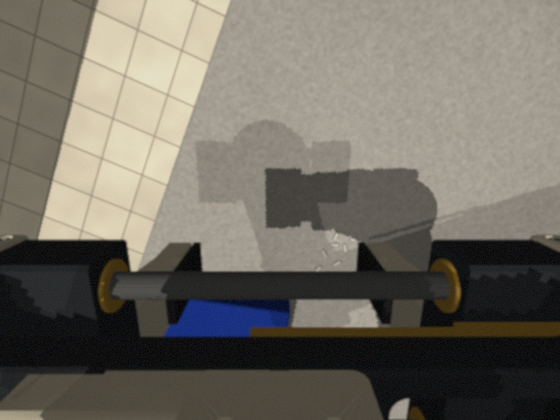

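The wrist picture shows only bare shelf, with the view between the fingers clear above row 260. I'm moving over the bay for a close look and unwinding the wrist on the way.

Emit:
jog_arm(motion=[{"offset":[-120,60,-30],"roll":-0.4},{"offset":[-461,249,-30],"roll":-1.75},{"offset":[-461,249,-30],"roll":-1.75},{"offset":[-461,249,-30],"roll":-1.75},{"offset":[-461,249,-30],"roll":-1.75},{"offset":[-461,249,-30],"roll":-1.75},{"offset":[-461,249,-30],"roll":-1.75},{"offset":[-461,249,-30],"roll":-1.75},{"offset":[-461,249,-30],"roll":-1.75},{"offset":[-461,249,-30],"roll":-1.75},{"offset":[-461,249,-30],"roll":-1.75},{"offset":[-461,249,-30],"roll":-1.75},{"offset":[-461,249,-30],"roll":-1.75},{"offset":[-461,249,-30],"roll":-1.75},{"offset":[-461,249,-30],"roll":-1.75},{"offset":[-461,249,-30],"roll":-1.75},{"offset":[-461,249,-30],"roll":-1.75},{"offset":[-461,249,-30],"roll":-1.75},{"offset":[-461,249,-30],"roll":-1.75}])

```text
$.motion[0]: bad value
```

```bash
python3 - <<'E'
from m import *
o=ctrl.get_obs(); print(o['joint_pos'].round(1),o['tool_pos'],o['orientation'])
i,K,M=snap('wrist','w1.png')
print(proj(K,M,[.593,-.205,.012]))
for m in blob(i.max(2)<50):
    y,x=np.nonzero(m); print(m.sum(),x.mean(),y.mean(),quad(m).tolist())
E
```

```text
[-49.8  20.6   0.7  -0.  -70.1 -16.5] [ 0.27068066 -0.61811091  0.2371026 ] [ 1.79953825e+02 -6.61617121e-03 -1.56350417e+02]
[428.87019338 458.29436017]
58475 300.72832834544676 324.6009063702437 [[559, 252], [559, 419], [0, 400], [0, 251]]
```

View pics/w1.png

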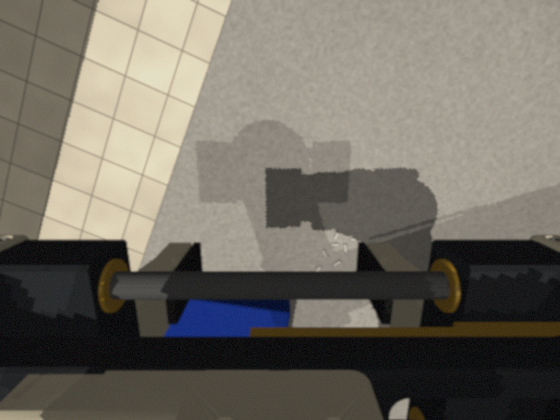

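The call was refused because each row needs "hand", so the arm did not move and this picture is the same as the last one.

Emit:
jog_arm(motion=[{"offset":[-461,249,-30],"roll":-1.75,"hand":87},{"offset":[-461,249,-30],"roll":-1.75,"hand":87},{"offset":[-461,249,-30],"roll":-1.75,"hand":87},{"offset":[-461,249,-30],"roll":-1.75,"hand":87},{"offset":[-461,249,-30],"roll":-1.75,"hand":87},{"offset":[-461,249,-30],"roll":-1.75,"hand":87},{"offset":[-461,249,-30],"roll":-1.75,"hand":87},{"offset":[-461,249,-30],"roll":-1.75,"hand":87},{"offset":[-461,249,-30],"roll":-1.75,"hand":87},{"offset":[-461,249,-30],"roll":-1.75,"hand":87},{"offset":[-461,249,-30],"roll":-1.75,"hand":87},{"offset":[-461,249,-30],"roll":-1.75,"hand":87},{"offset":[-461,249,-30],"roll":-1.75,"hand":87},{"offset":[-461,249,-30],"roll":-1.75,"hand":87},{"offset":[-461,249,-30],"roll":-1.75,"hand":87},{"offset":[-461,249,-30],"roll":-1.75,"hand":87},{"offset":[-461,249,-30],"roll":-1.75,"hand":87},{"offset":[-461,249,-30],"roll":-1.75,"hand":87}])

```text
clock: 1.8
tool_pos: [0.5926, -0.2061, 0.2677]
orientation: [-180.0, -0.0, -56.3]
force: [-0.2, -0.2, 0.2]
opening: 0.087
```

```bash
python3 - <<'E'
from m import *
o=ctrl.get_obs(); print(o['joint_pos'].round(1),o['tool_pos'],o['orientation'])
i,K,M=snap('wrist','w2.png')
print(proj(K,M,[.593,-.205,.012]))
for m in blob(i.max(2)<50)[:5]:
    y,x=np.nonzero(m); q=quad(m); print(m.sum(),ray(K,M,x.mean(),y.mean(),.012),q.tolist(),[ray(K,M,*p,.012)[:2].round(3).tolist() for p in q])
E
```

```text
[ -1.4  15.1  -3.1   0.  -71.8  35.1] [ 0.59259191 -0.20606775  0.26766921] [-1.79998074e+02 -2.08885549e-03 -5.63209613e+01]
[278.47639458 181.45312601]
50620 [ 0.43425289 -0.02950918  0.012     ] [[559, 252], [559, 419], [0, 400], [26, 240]] [[0.2, -0.344], [-0.036, -0.129], [0.776, 0.363], [0.845, 0.065]]
2273 [ 0.59460047 -0.2050262   0.012     ] [[273, 148], [311, 178], [282, 213], [245, 186]] [[0.624, -0.238], [0.559, -0.233], [0.564, -0.171], [0.627, -0.175]]
1376 [ 0.45722765 -0.53826088  0.012     ] [[559, 33], [482, 0], [559, 0]] [[0.414, -0.539], [0.515, -0.513], [0.44, -0.563]]
404 [0.6144267  0.04575948 0.012     ] [[189, 299], [176, 323], [169, 323], [166, 300]] [[0.606, 0.019], [0.602, 0.067], [0.611, 0.073], [0.634, 0.04]]
375 [ 0.3523714  -0.12968798  0.012     ] [[370, 299], [391, 299], [388, 323], [380, 320]] [[0.379, -0.132], [0.352, -0.15], [0.329, -0.115], [0.343, -0.112]]
```

View pics/w2.png

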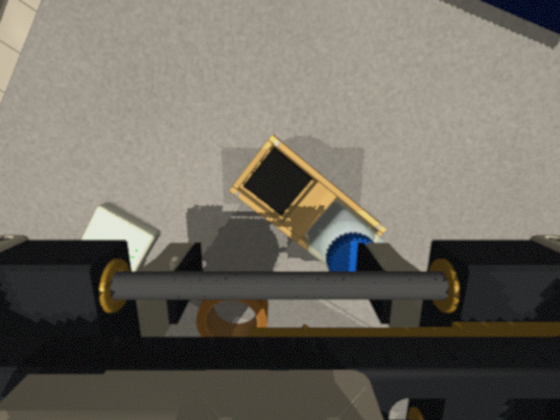

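The wrist picture shows the empty mat at about (279,181), which puts the bay centre near (0.594, -0.205) with a yaw of about -4.5°. The blue jar is at about (350,250). Next I go over the red jar.

Emit:
jog_arm(motion=[{"offset":[-370,-117,-5],"roll":-1.77,"hand":87},{"offset":[-370,-117,-5],"roll":-1.77,"hand":87},{"offset":[-370,-117,-5],"roll":-1.77,"hand":87},{"offset":[-370,-117,-5],"roll":-1.77,"hand":87},{"offset":[-370,-117,-5],"roll":-1.77,"hand":87},{"offset":[-370,-117,-5],"roll":-1.77,"hand":87},{"offset":[-370,-117,-5],"roll":-1.77,"hand":87},{"offset":[-370,-117,-5],"roll":-1.77,"hand":87},{"offset":[-370,-117,-5],"roll":-1.77,"hand":87},{"offset":[-370,-117,-5],"roll":-1.77,"hand":87},{"offset":[-370,-117,-5],"roll":-1.77,"hand":87},{"offset":[-370,-117,-5],"roll":-1.77,"hand":87},{"offset":[-370,-117,-5],"roll":-1.77,"hand":87},{"offset":[-370,-117,-5],"roll":-1.77,"hand":87},{"offset":[-370,-117,-5],"roll":-1.77,"hand":87},{"offset":[-370,-117,-5],"roll":-1.77,"hand":87},{"offset":[-370,-117,-5],"roll":-1.77,"hand":87},{"offset":[-370,-117,-5],"roll":-1.77,"hand":87}])

```text
clock: 3.35
tool_pos: [0.4838, 0.1668, 0.2726]
orientation: [180.0, -0.0, 45.1]
force: [0.3, -0.1, -0.8]
opening: 0.0869
```

```bash
python3 - <<'E'
from m import *
o=ctrl.get_obs(); print(o['joint_pos'].round(1),o['tool_pos'],o['orientation'])
i,K,M=snap('wrist','w3.png')
p=proj(K,M,[.485,.167,.118]); print(p)
for m in blob(red(i)):
    y,x=np.nonzero(m); c=max(cv2.findContours(m.astype(np.uint8),0,2)[0],key=len); e=cv2.fitEllipse(c); print(m.sum(),x.mean(),y.mean(),e,ray(K,M,*e[0],.116))
for m in blob(yel(i)):
    y,x=np.nonzero(m);print('y',m.sum(),x.mean(),y.mean(),ray(K,M,x.mean(),y.mean(),.09))
cv2.imwrite('pics/w3c.png',cv2.resize(i[80:270,170:400],None,fx=3,fy=3,interpolation=cv2.INTER_CUBIC)[:,:,::-1])
E
```

```text
[ 41.    3.7 -16.4  -0.  -69.9  94.1] [0.48383626 0.16675222 0.27264195] [ 1.79999399e+02 -1.08064504e-02  4.51104764e+01]
[278.99522328 197.50131606]
2253 277.1549045716822 196.10031069684865 ((277.1650390625, 196.10679626464844), (52.26350021362305, 53.275856018066406), 173.2996368408203) [0.48436967 0.16904671 0.116     ]
1274 116.01177394034536 11.065934065934066 ((126.45064544677734, 38.44549560546875), (18.29979705810547, 20.888710021972656), 0.0) [0.49104899 0.36850036 0.116     ]
y 4596 199.9340731070496 116.39055700609225 [0.48315336 0.28229272 0.09      ]
y 4531 342.8991392628559 87.01809755020966 [0.60809123 0.19833258 0.09      ]
y 1079 223.8563484708063 256.3531047265987 [0.38345279 0.1576453  0.09      ]
y 555 208.56216216216217 305.31531531531533 [0.3210561 0.1265014 0.09     ]
```

View pics/w3c.png

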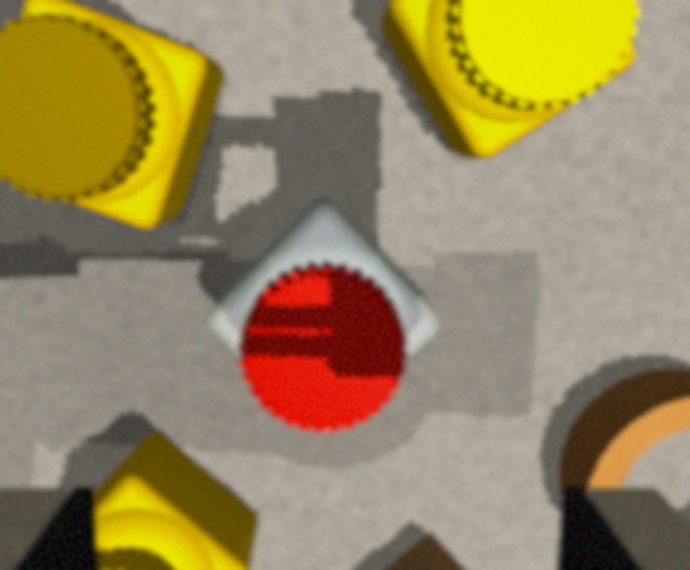

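The crop shows the red lid centred between the jaws at about (323,347). The body corners at (323,198), (210,322) and (438,325) put the jar's yaw at about -0.4°. The jaw sides are clear of the yellow jars, so I descend and grip.

Emit:
jog_arm(motion=[{"offset":[2,-1,30],"roll":0,"hand":87},{"offset":[2,-1,60],"roll":0,"hand":87},{"offset":[2,-1,90],"roll":0,"hand":87},{"offset":[2,-1,115],"roll":0,"hand":87},{"offset":[2,-1,135],"roll":0,"hand":87},{"offset":[2,-1,155],"roll":0,"hand":87},{"offset":[2,-1,168],"roll":0,"hand":87},{"offset":[2,-1,173],"roll":0,"hand":87},{"offset":[2,-1,173],"roll":0,"hand":70},{"offset":[2,-1,173],"roll":0,"hand":63},{"offset":[2,-1,173],"roll":0,"hand":59},{"offset":[2,-1,173],"roll":0,"hand":40},{"offset":[2,-1,173],"roll":0,"hand":40},{"offset":[2,-1,173],"roll":0,"hand":40},{"offset":[2,-1,173],"roll":0,"hand":40},{"offset":[2,-1,173],"roll":0,"hand":40}])

```text
clock: 4.73
tool_pos: [0.4848, 0.1696, 0.1003]
orientation: [180.0, -0.1, 45.3]
force: [-2.5, 1.7, 6.5]
opening: 0.0575
```

Emit:
jog_arm(motion=[{"offset":[0,0,-5],"roll":0,"hand":40},{"offset":[0,0,-15],"roll":0,"hand":40},{"offset":[0,0,-30],"roll":0,"hand":40},{"offset":[0,0,-50],"roll":0,"hand":40},{"offset":[0,0,-70],"roll":0,"hand":40},{"offset":[0,0,-90],"roll":0,"hand":40},{"offset":[0,0,-110],"roll":0,"hand":40},{"offset":[0,0,-125],"roll":0,"hand":40},{"offset":[0,0,-135],"roll":0,"hand":40},{"offset":[0,0,-140],"roll":0,"hand":40},{"offset":[0,0,-140],"roll":0,"hand":40},{"offset":[0,0,-140],"roll":0,"hand":40}])

```text
clock: 5.73
tool_pos: [0.484, 0.1689, 0.2388]
orientation: [-180.0, 0.1, 45.3]
force: [-0.4, -0.0, -5.3]
opening: 0.0569
```

```bash
python3 - <<'E'
from m import *
o=ctrl.get_obs(); print(o['joint_pos'].round(1),o['tool_pos'],o['orientation'],o['force'],o['moment'])
T=T_tool()
i,K,M=snap('wrist'); a,Ka,Ma=snap('side')
for m in blob(red(i))[:1]:
    c=max(cv2.findContours(m.astype(np.uint8),0,2)[0],key=len); e=cv2.fitEllipse(c); zt=o['tool_pos'][2]+.018; print(e,ray(K,M,*e[0],zt), (T[:3,:3].T@(ray(K,M,*e[0],zt)-T[:3,3])).round(4))
c1=i[60:260,180:380]; p=proj(Ka,Ma,T[:3,3]).astype(int); print(p)
c2=a[max(p[1]-60,0):p[1]+90,max(p[0]-75,0):p[0]+75]
cv2.imwrite('pics/b.png',np.hstack([cv2.resize(c,(390,390),interpolation=cv2.INTER_CUBIC) for c in(c1,c2)])[:,:,::-1])
# target in tool axes
d=T[:3,:3].T@(np.array([.594,-.205,.2])-T[:3,3]); print('to bay',d)
E
```

```text
[ 41.2   5.1 -19.3  -0.  -65.6  94.1] [0.48396804 0.16894545 0.23884982] [-1.79967282e+02  5.79069735e-02  4.53156100e+01] [-0.39121628 -0.03782553 -5.2731576 ] [-0.1788569   0.13889926  0.00785151]
((278.6246032714844, 253.0709228515625), (65.6346206665039, 108.49286651611328), 90.57051086425781) [0.49500409 0.17938805 0.25684982] [ 0.0152  0.0005 -0.018 ]
[321 237]
to bay [-0.18845794  0.3412128   0.03884547]
```

View pics/b.png

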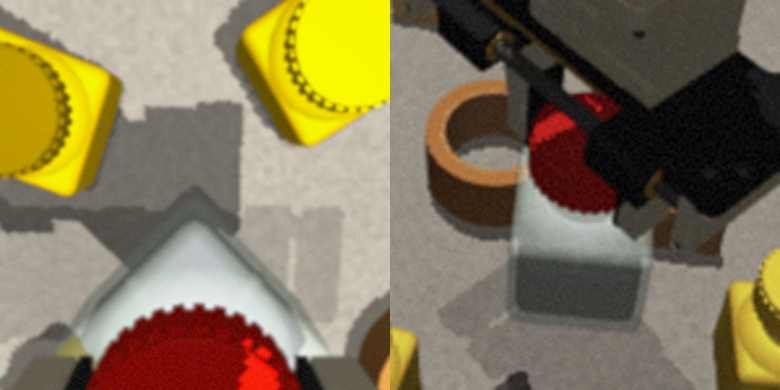

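The left crop shows the lid held between the pads, with the jar's top corner at (197,215) and its underside corner at about (195,188). The right crop shows the jar hanging clear. I'll check its tilt and offset in the tool frame.

```bash
python3 - <<'E'
from m import *
T=T_tool(); s,K,M=snap('wrist')
f=200/390
for (x,y),h in(((197,215),.068),((195,188),.0),((197,303),.118),((70,345),.068),((325,345),.068)):
    p=ray(K,M,180+x*f,60+y*f,T[2,3]-.1003+h); print(h,(T[:3,:3].T@(p-T[:3,3])*1000).round(1))
for h in(0,.068,.118): print(h,proj(K,M,T[:3,3]+T[:3,:3]@np.array([.0495 if h<.1 else .029,0,.1003-h])))
E
```

```text
0.068 [46.7  1.9 32.2]
0.0 [ 48.1   1.4 100.2]
0.118 [ 33.4   1.6 -17.8]
0.068 [  4.1 -39.5  32.3]
0.068 [ 4.2 43.7 32.3]
0 [278.21711757 154.68813828]
0.068 [277.91900423 165.46193063]
0.118 [277.54834099 224.6988637 ]
```

Emit:
jog_arm(motion=[{"offset":[-5,9,0],"roll":0.01,"hand":40},{"offset":[-14,26,0],"roll":0.02,"hand":40},{"offset":[-28,51,0],"roll":0.04,"hand":40},{"offset":[-43,78,0],"roll":0.06,"hand":40},{"offset":[-58,105,0],"roll":0.07,"hand":40},{"offset":[-73,132,0],"roll":0.07,"hand":40},{"offset":[-88,159,0],"roll":0.07,"hand":40},{"offset":[-103,186,0],"roll":0.07,"hand":40},{"offset":[-118,213,0],"roll":0.07,"hand":40},{"offset":[-133,240,0],"roll":0.07,"hand":40},{"offset":[-148,267,10],"roll":0.07,"hand":40},{"offset":[-163,294,20],"roll":0.07,"hand":40},{"offset":[-174,315,32],"roll":0.07,"hand":40},{"offset":[-182,330,44],"roll":0.07,"hand":40},{"offset":[-187,338,56],"roll":0.07,"hand":40},{"offset":[-188,341,68],"roll":0.07,"hand":40},{"offset":[-188,341,78],"roll":0.07,"hand":40},{"offset":[-188,341,84],"roll":0.07,"hand":40},{"offset":[-188,341,84],"roll":0.07,"hand":40},{"offset":[-188,341,84],"roll":0.07,"hand":40}])

```text
clock: 7.55
tool_pos: [0.5949, -0.2034, 0.1557]
orientation: [-180.0, 0.0, 41.4]
force: [-0.6, -0.2, -3.1]
opening: 0.0579
```

```bash
python3 - <<'E'
from m import *
o=ctrl.get_obs(); print(o['joint_pos'].round(1),o['tool_pos'],o['orientation'],o['force'],o['moment'])
T=T_tool()
i,K,M=snap('wrist'); a,Ka,Ma=snap('side'); s,Ks,Ms=snap('scene')
p=proj(Ka,Ma,[.56,-.2,.07]).astype(int);q=proj(Ks,Ms,[.594,-.205,.07]).astype(int); print(p,q)
f=lambda im,x,y,w,n:cv2.resize(im[y:y+w,x:x+w],(n,n),interpolation=cv2.INTER_CUBIC)
print('boxes',p-50,q-50)
cv2.imwrite('pics/c.png',np.hstack([f(s,q[0]-50,q[1]-50,100,400),f(i,180,70,200,400)])[:,:,::-1])
E
```

```text
[ -1.1  19.8 -11.7   0.  -58.5 132.5] [ 0.59485231 -0.20335522  0.15570049] [-1.79999568e+02  8.25329133e-03  4.13977970e+01] [-0.58345536 -0.15474725 -3.09009531] [-0.153462    0.01399867  0.02719398]
[285 150] [209 309]
boxes [235 100] [159 259]
```

View pics/c.png

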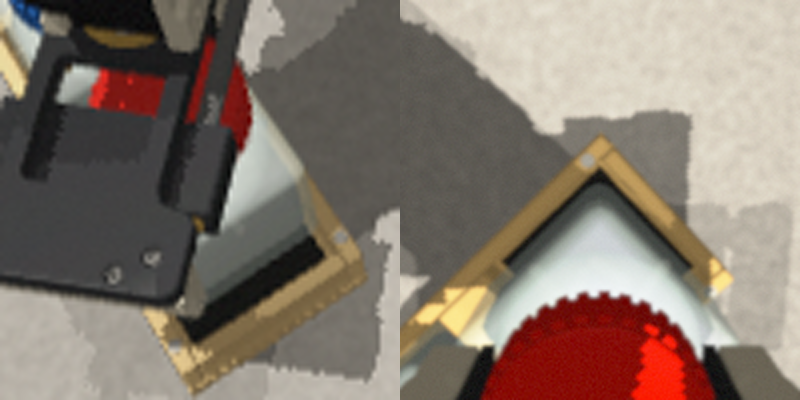

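The left crop shows the jar hanging over the bay with its sides parallel to the walls. In the right crop the bay's inner corner is at about (600,172), the caddy's outer corners are at (600,137) and (732,280), and the jar's corner is just inside at about (598,185).

```bash
python3 - <<'E'
from m import *
T=T_tool(); s,K,M=snap('wrist'); zb=T[2,3]-.1003
for n,x,y,z in(('outer 63.6,0',600,136,.034),('outer 0,63.6',733,280,.034),('inner 52.3,0',600,171,.034),('inner left 0,-52.3',507,262,.034),('inner right',693,268,.034),('jar bottom corner',598,185,zb),('jar top corner',598,207,zb+.068),('lid',600,293,zb+.118)):
    p=ray(K,M,180+(x-400)/2,70+y/2,z); print(n,(T[:3,:3].T@(p-T[:3,3])*1000).round(1),p.round(4))
g=s.max(2)
im=cv2.resize(s[120:220,220:360],(784,560),interpolation=cv2.INTER_CUBIC); cv2.imwrite('pics/c2.png',im[:,:,::-1])
E
```

```text
outer 63.6,0 [ 61.8   1.5 122.8] [ 0.643 -0.164  0.034]
outer 0,63.6 [ -3.4  63.4 122.8] [ 0.6351 -0.2535  0.034 ]
inner 52.3,0 [ 46.7   1.5 122.8] [ 0.6317 -0.174   0.034 ]
inner left 0,-52.3 [  5.2 -41.3 122.7] [ 0.5723 -0.1693  0.034 ]
inner right [  2.4  44.6 122.8] [ 0.6269 -0.2356  0.034 ]
jar bottom corner [ 43.2   0.6 100.4] [ 0.6285 -0.1756  0.0564]
jar top corner [44.7  0.6 32.4] [ 0.6295 -0.1746  0.1244]
lid [ 32.9   1.1 -17.7] [ 0.6208 -0.1827  0.1744]
```

View pics/c2.png

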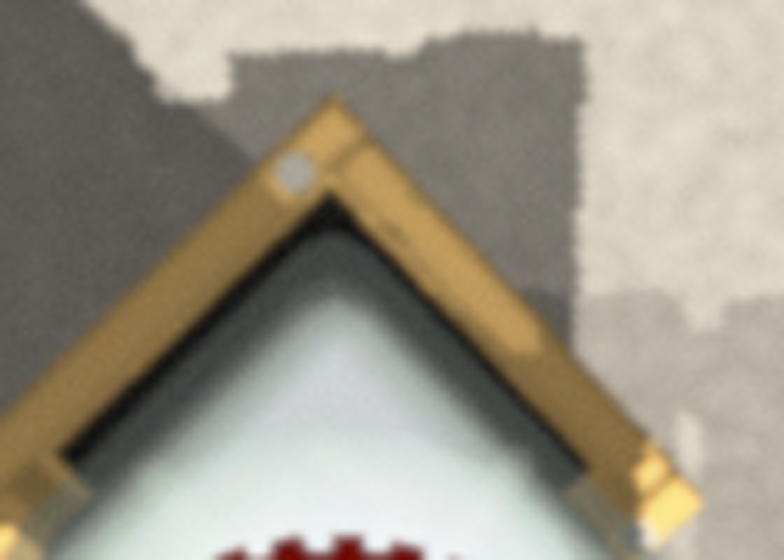

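Measured in the tool frame, the bay centre is at about (-1.8, 0) mm, which agrees with the first estimate. I shift by that amount and lower part of the way.

Emit:
jog_arm(motion=[{"offset":[-1,0,3],"roll":0.01,"hand":40},{"offset":[-1.7,0.3,8],"roll":0.01,"hand":40},{"offset":[-1.7,0.3,13],"roll":0.01,"hand":40},{"offset":[-1.7,0.3,17],"roll":0.01,"hand":40},{"offset":[-1.7,0.3,20],"roll":0.01,"hand":40},{"offset":[-1.7,0.3,23],"roll":0.01,"hand":40},{"offset":[-1.7,0.3,26],"roll":0.01,"hand":40},{"offset":[-1.7,0.3,29],"roll":0.01,"hand":40},{"offset":[-1.7,0.3,31],"roll":0.01,"hand":40},{"offset":[-1.7,0.3,31],"roll":0.01,"hand":40},{"offset":[-1.7,0.3,31],"roll":0.01,"hand":40}])

```text
clock: 8.67
tool_pos: [0.5948, -0.205, 0.1278]
orientation: [179.9, -0.1, 40.8]
force: [-6.5, 8.8, 17.6]
opening: 0.0576
```

```bash
python3 - <<'E'
from m import *
o=ctrl.get_obs(); print(o['tool_pos'],o['orientation'],o['force'],o['moment'])
E
```

```text
[ 0.59476348 -0.20495086  0.12775468] [ 1.79875840e+02 -1.27262836e-01  4.08097740e+01] [-6.53627356  8.8130862  17.59726308] [ 2.89507227  2.6049251  -0.16052976]
```

The jar has caught on one side: 17.6 N up and 11 N sideways toward -y of the tool, which fits riding on the wall's lead-in on the +y side. I back off a little and shift toward -y.

Emit:
jog_arm(motion=[{"offset":[0,0,-5],"roll":0,"hand":40},{"offset":[0,-0.5,-10],"roll":0,"hand":40},{"offset":[0,-1.7,-10],"roll":0,"hand":40},{"offset":[0,-1.7,-10],"roll":0,"hand":40},{"offset":[0,-1.7,-10],"roll":0,"hand":40}])

```text
clock: 9.08
tool_pos: [0.5923, -0.2043, 0.134]
orientation: [-180.0, 0.0, 40.7]
force: [0.0, 1.0, -3.8]
opening: 0.0575
```

```bash
python3 - <<'E'
from m import *
o=ctrl.get_obs(); print(o['tool_pos'],o['orientation'],o['force'],o['moment'],o['opening'])
i,K,M=snap('wrist','w5.png')
im=cv2.resize(i[120:260,200:360],(800,600)[0:1]+(600,),interpolation=cv2.INTER_CUBIC) if 0 else cv2.resize(i[120:270,190:370],(720,600),interpolation=cv2.INTER_CUBIC)
cv2.imwrite('pics/e.png',im[:,:,::-1])
E
```

```text
[ 0.59233593 -0.20431799  0.13402105] [-1.79966733e+02  2.64975991e-02  4.07369285e+01] [ 0.00569345  0.97733657 -3.76996493] [-0.10666673  0.06490718 -0.01823923] 0.05749824326217621
```

View pics/e.png

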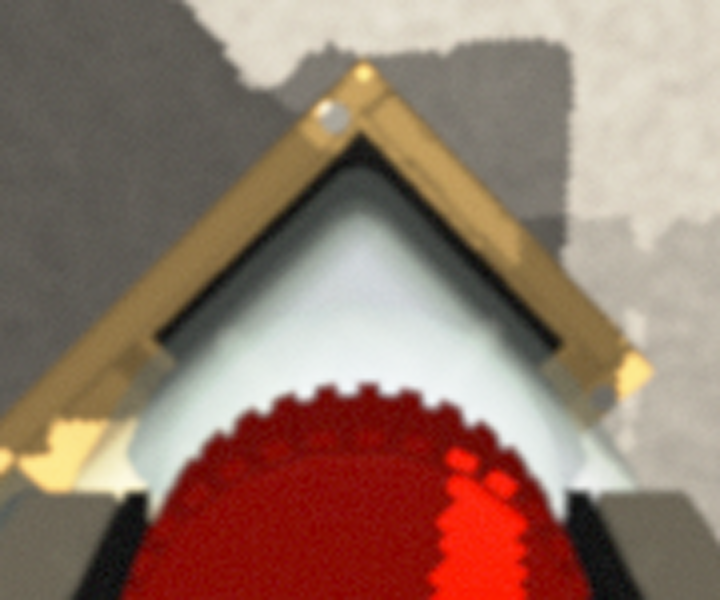

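The crop shows the jar's edges parallel to the inner walls, with a narrow dark gap on both visible sides. The caddy's outer corners are at (363,62) and (652,372), and the inner corner is at (360,138). I recompute the centre.

```bash
python3 - <<'E'
from m import *
T=T_tool(); i,K,M=snap('wrist')
f=lambda x,y,z:(T[:3,:3].T@(ray(K,M,190+x/4,120+y/4,z)-T[:3,3])*1000)
a,b=f(363,61,.034),f(652,372,.034); e=(b-a)[:2]; L=np.hypot(*e); e/=L; n=np.array([-e[1],e[0]]); n=n if n@a[:2]<0 else -n
c=(a+b)[:2]/2+45*n; print(a,b,L,'centre',c,'rot',np.degrees(np.arctan2(e[1],e[0]))-135)
w=f(0,415,.034); print('left side dir',w,np.degrees(np.arctan2(*(w-a)[1::-1]))+135)
# line fit of the edges: black band profile perpendicular to each inner wall
g=cv2.cvtColor(i,cv2.COLOR_RGB2GRAY)
big=cv2.resize(g[120:270,190:370],(720,600),interpolation=cv2.INTER_CUBIC)
for nm,p0,p1 in(('L',(330,167),(190,310)),('R',(390,168),(530,318))):
    p0,p1=np.array(p0,float),np.array(p1,float); t=(p1-p0)/np.hypot(*(p1-p0)); q=np.array([-t[1],t[0]]); q=q if q[1]>0 else -q
    for k in np.linspace(.1,.9,4):
        c0=p0+k*(p1-p0); pr=[int(np.mean([big[int(v[1]),int(v[0])] for v in (c0+q*s+t*d for d in range(-8,9,2))])) for s in range(-16,48,4)]; print(nm,round(k,2),pr)
E
```

```text
[64.8909931   1.99269932 99.90161591] [ 0.3920753  63.83161668 99.90061588] 89.35413866941803 centre [1.49858635 0.42959654] rot 1.2061650774134876
left side dir [ -9.37894408 -76.19149163 100.00111612] 1.4707437782678028
L 0.1 [115, 115, 104, 76, 39, 22, 33, 50, 64, 67, 68, 69, 74, 82, 88, 97]
L 0.37 [115, 113, 97, 64, 31, 25, 34, 54, 65, 67, 68, 72, 79, 92, 106, 122]
L 0.63 [113, 112, 94, 58, 28, 29, 45, 61, 65, 67, 68, 73, 82, 95, 110, 129]
L 0.9 [110, 102, 77, 42, 24, 31, 50, 61, 68, 67, 69, 74, 86, 101, 118, 140]
R 0.1 [136, 137, 112, 67, 32, 24, 32, 51, 64, 69, 70, 71, 74, 82, 92, 102]
R 0.37 [134, 126, 97, 56, 30, 23, 36, 53, 66, 67, 69, 73, 83, 99, 119, 140]
R 0.63 [118, 103, 73, 38, 18, 21, 36, 55, 66, 69, 70, 77, 88, 105, 127, 145]
R 0.9 [105, 98, 70, 36, 22, 28, 45, 63, 69, 71, 79, 94, 110, 129, 148, 169]
```

Both gaps measure about 2.5 mm, so the jar only needs about 1 mm more toward +x. I go on down.

Emit:
jog_arm(motion=[{"offset":[1.1,0.2,0],"roll":0,"hand":40},{"offset":[1.1,0.2,3],"roll":0,"hand":40},{"offset":[1.1,0.2,6],"roll":0,"hand":40},{"offset":[1.1,0.2,9],"roll":0,"hand":40},{"offset":[1.1,0.2,12],"roll":0,"hand":40},{"offset":[1.1,0.2,12],"roll":0,"hand":40}])

```text
clock: 9.68
tool_pos: [0.5933, -0.2037, 0.1216]
orientation: [-180.0, 0.0, 40.7]
force: [0.6, -0.4, -4.8]
opening: 0.0575
```

```bash
python3 - <<'E'
from m import *
o=ctrl.get_obs(); print(o['tool_pos'],o['orientation'],o['force'],o['moment'],'F tool',T_tool()[:3,:3].T@o['force'],T_tool()[:3,:3].T@o['moment'])
E
```

```text
[ 0.59327786 -0.20366994  0.12160166] [-1.79954824e+02  3.70093911e-02  4.07432338e+01] [ 0.61272814 -0.36383821 -4.83922242] [-0.11998271 -0.13192392 -0.01924262] F tool [0.229888   0.67938386 4.83854077] [-0.1769943   0.02165721  0.01933988]
```

It is 12 mm inside the walls with no contact force. Continue down to the mat.

Emit:
jog_arm(motion=[{"offset":[0,0,3],"roll":0,"hand":40},{"offset":[0,0,6],"roll":0,"hand":40},{"offset":[0,0,9],"roll":0,"hand":40},{"offset":[0,0,11],"roll":0,"hand":40},{"offset":[0,0,12],"roll":0,"hand":40},{"offset":[0,0,12.5],"roll":0,"hand":40},{"offset":[0,0,12.5],"roll":0,"hand":40}])

```text
clock: 10.27
tool_pos: [0.5936, -0.2037, 0.1105]
orientation: [180.0, -0.0, 40.8]
force: [-2.3, 0.3, -0.2]
opening: 0.0574
```

Emit:
jog_arm(motion=[{"offset":[0,0,0.6],"roll":0,"hand":40},{"offset":[0,0,1],"roll":0,"hand":40},{"offset":[0,0,1],"roll":0,"hand":40}])

```text
clock: 10.52
tool_pos: [0.5937, -0.2038, 0.1104]
orientation: [180.0, -0.0, 40.8]
force: [-3.8, 1.9, 8.2]
opening: 0.0575
```

```bash
python3 - <<'E'
from m import *
o=ctrl.get_obs(); print(o['tool_pos'],o['orientation'],o['force'],o['moment'],'F tool',T_tool()[:3,:3].T@o['force'],T_tool()[:3,:3].T@o['moment'])
E
```

```text
[ 0.5936831  -0.20378769  0.11036571] [ 1.79958151e+02 -1.90679489e-02  4.07698899e+01] [-3.75264653  1.87174261  8.17577019] [7.61909339e-01 1.76185492e+00 1.33469692e-03] F tool [-1.6170117  -3.86213275 -8.17913188] [ 1.72755475e+00 -8.36775402e-01 -1.37095465e-03]
```

The jar is firmly on the mat: TCP z is 0.1104 against 0.1103 expected. I let go so it settles, then grip again.

Emit:
jog_arm(motion=[{"offset":[0,0,0],"roll":0,"hand":66},{"offset":[0,0,-1],"roll":0,"hand":66},{"offset":[0,0,-1],"roll":0,"hand":66},{"offset":[0,0,-1],"roll":0,"hand":66},{"offset":[0,0,-1],"roll":0,"hand":66},{"offset":[0,0,-1],"roll":0,"hand":60},{"offset":[0,0,-1],"roll":0,"hand":50},{"offset":[0,0,-1],"roll":0,"hand":40},{"offset":[0,0,-1],"roll":0,"hand":40},{"offset":[0,0,-1],"roll":0,"hand":40},{"offset":[0,0,-1],"roll":0,"hand":40}])

```text
clock: 11.43
tool_pos: [0.5935, -0.2037, 0.1099]
orientation: [-180.0, 0.0, 40.7]
force: [0.4, 1.1, -0.0]
opening: 0.0573
```

```bash
cat > st.py <<'E'
from m import *
o=ctrl.get_obs(); R_=T_tool()[:3,:3]; print(o['clock'],o['tool_pos'].round(4),'yaw',o['orientation'][2].round(2),'J6',o['joint_pos'][5].round(2),'tau6',o['tau'][5].round(3),'F',o['force'].round(1),'M',o['moment'].round(3),'op',o['opening'].round(4))
E
python3 st.py
```

```text
Traceback (most recent call last):
  File "st.py", line 2, in <module>
    o=ctrl.get_obs(); R_=T_tool()[:3,:3]; print(o['clock'],o['tool_pos'].round(4),'yaw',o['orientation'][2].round(2),'J6',o['joint_pos'][5].round(2),'tau6',o['tau'][5].round(3),'F',o['force'].round(1),'M',o['moment'].round(3),'op',o['opening'].round(4))
                                                                                                                                                                                                                                       ^^^^^^^^^^^^^^^^^^
AttributeError: 'float' object has no attribute 'round'
```

Emit:
jog_arm(motion=[{"offset":[0,0,0],"roll":0.03,"hand":40},{"offset":[0,0,0],"roll":0.08,"hand":40},{"offset":[0,0,0],"roll":0.14,"hand":40},{"offset":[0,0,0],"roll":0.2,"hand":40},{"offset":[0,0,0],"roll":0.26,"hand":40},{"offset":[0,0,0],"roll":0.32,"hand":40},{"offset":[0,0,0],"roll":0.38,"hand":40},{"offset":[0,0,0],"roll":0.44,"hand":40},{"offset":[0,0,0],"roll":0.5,"hand":40}])

```text
clock: 12.18
tool_pos: [0.5946, -0.2038, 0.1101]
orientation: [180.0, -0.1, 12.0]
force: [2.9, -0.4, -3.0]
opening: 0.0576
```

```bash
sed -i "s/o\['opening'\].round(4)/o['opening']/" st.py; python3 st.py
```

```text
12.1833 [ 0.5946 -0.2038  0.1101] yaw 11.97 J6 103.1 tau6 0.917 F [ 2.9 -0.4 -3. ] M [-0.306 -0.852  0.253] op 0.05763865030730945
```

The moment is 0.253 N m, which is the drag alone. I keep turning in 0.2 rad steps and check after each one.

Emit:
jog_arm(motion=[{"offset":[0,0,0],"roll":0.05,"hand":40},{"offset":[0,0,0],"roll":0.1,"hand":40},{"offset":[0,0,0],"roll":0.15,"hand":40},{"offset":[0,0,0],"roll":0.2,"hand":40}])

```text
clock: 12.52
tool_pos: [0.5947, -0.2039, 0.1102]
orientation: [180.0, -0.1, 0.5]
force: [2.7, -1.5, -2.7]
opening: 0.0575
```

```bash
python3 st.py
```

```text
12.5167 [ 0.5947 -0.2039  0.1102] yaw 0.54 J6 91.67 tau6 0.723 F [ 2.7 -1.5 -2.7] M [-0.421 -0.86   0.237] op 0.05746547404047306
```

Emit:
jog_arm(motion=[{"offset":[0,0,0],"roll":0.05,"hand":40},{"offset":[0,0,0],"roll":0.1,"hand":40},{"offset":[0,0,0],"roll":0.15,"hand":40}])

```text
clock: 12.77
tool_pos: [0.5947, -0.204, 0.1103]
orientation: [180.0, -0.1, -8.0]
force: [2.3, -1.9, -2.6]
opening: 0.0571
```

```bash
python3 st.py
```

```text
12.7667 [ 0.5947 -0.204   0.1103] yaw -8.05 J6 83.07 tau6 0.721 F [ 2.3 -1.9 -2.6] M [-0.719 -0.83   0.285] op 0.05706042437193735
```

Emit:
jog_arm(motion=[{"offset":[0,0,0],"roll":0.05,"hand":40},{"offset":[0,0,0],"roll":0.1,"hand":40},{"offset":[0,0,0],"roll":0.15,"hand":40}])

```text
clock: 13.02
tool_pos: [0.5946, -0.2042, 0.1103]
orientation: [180.0, -0.1, -16.6]
force: [2.3, -2.6, -2.5]
opening: 0.0576
```

```bash
python3 st.py
```

```text
13.0167 [ 0.5946 -0.2042  0.1103] yaw -16.64 J6 74.48 tau6 0.72 F [ 2.3 -2.6 -2.5] M [-0.931 -0.789  0.27 ] op 0.05762508191548247
```

Emit:
jog_arm(motion=[{"offset":[0,0,0],"roll":0.05,"hand":40},{"offset":[0,0,0],"roll":0.1,"hand":40},{"offset":[0,0,0],"roll":0.15,"hand":40},{"offset":[0,0,0],"roll":0.2,"hand":40}])

```text
clock: 13.35
tool_pos: [0.5946, -0.2043, 0.1103]
orientation: [-180.0, -0.1, -28.1]
force: [2.4, -3.0, -2.5]
opening: 0.0574
```

```bash
python3 st.py
```

```text
13.35 [ 0.5946 -0.2043  0.1103] yaw -28.11 J6 63.02 tau6 0.721 F [ 2.4 -3.  -2.5] M [-0.992 -0.735  0.218] op 0.05743754337320651
```

Emit:
jog_arm(motion=[{"offset":[0,0,0],"roll":0.05,"hand":40},{"offset":[0,0,0],"roll":0.1,"hand":40},{"offset":[0,0,0],"roll":0.15,"hand":40},{"offset":[0,0,0],"roll":0.2,"hand":40}])

```text
clock: 13.68
tool_pos: [0.5945, -0.2044, 0.1103]
orientation: [-180.0, -0.1, -39.6]
force: [1.6, -3.2, -1.0]
opening: 0.0574
```

```bash
python3 st.py
```

```text
13.6833 [ 0.5945 -0.2044  0.1103] yaw -39.57 J6 51.56 tau6 0.721 F [ 1.6 -3.2 -1. ] M [-1.219 -0.565  0.236] op 0.05738743535119087
```

Emit:
jog_arm(motion=[{"offset":[0,0,0],"roll":0.05,"hand":40},{"offset":[0,0,0],"roll":0.1,"hand":40},{"offset":[0,0,0],"roll":0.15,"hand":40},{"offset":[0,0,0],"roll":0.2,"hand":40}])

```text
clock: 14.02
tool_pos: [0.5943, -0.2045, 0.1104]
orientation: [-180.0, -0.1, -51.0]
force: [1.3, -3.6, -1.2]
opening: 0.0576
```

```bash
python3 st.py
```

```text
14.0167 [ 0.5943 -0.2045  0.1104] yaw -51.02 J6 40.1 tau6 0.689 F [ 1.3 -3.6 -1.2] M [-1.46  -0.324  0.272] op 0.05760904898701149
```

Emit:
jog_arm(motion=[{"offset":[0,0,0],"roll":0.05,"hand":40},{"offset":[0,0,0],"roll":0.1,"hand":40},{"offset":[0,0,0],"roll":0.15,"hand":40},{"offset":[0,0,0],"roll":0.2,"hand":40}])

```text
clock: 14.35
tool_pos: [0.594, -0.2047, 0.1103]
orientation: [180.0, -0.1, -62.5]
force: [-0.2, -4.8, -0.5]
opening: 0.0578
```

```bash
python3 st.py
```

```text
14.35 [ 0.594  -0.2047  0.1103] yaw -62.45 J6 28.67 tau6 0.327 F [-0.2 -4.8 -0.5] M [-1.813  0.021  0.672] op 0.05784334357573644
```

The moment has risen to 0.672 N m, so the lid is on the wad. A small further turn should finish it.

Emit:
jog_arm(motion=[{"offset":[0,0,0],"roll":0.03,"hand":40},{"offset":[0,0,0],"roll":0.05,"hand":40}])

```text
clock: 14.52
tool_pos: [0.5939, -0.2047, 0.1103]
orientation: [180.0, -0.1, -65.3]
force: [0.4, -5.0, -0.3]
opening: 0.0572
```

```bash
python3 st.py
```

```text
14.5167 [ 0.5939 -0.2047  0.1103] yaw -65.27 J6 25.85 tau6 -0.597 F [ 0.4 -5.  -0.3] M [-2.162  0.038  0.734] op 0.05724952153217656
```

Emit:
jog_arm(motion=[{"offset":[0,0,0],"roll":0.03,"hand":40},{"offset":[0,0,0],"roll":0.03,"hand":40}])

```text
clock: 14.68
tool_pos: [0.5938, -0.2047, 0.1104]
orientation: [180.0, -0.1, -67.0]
force: [-0.1, -5.1, -0.6]
opening: 0.0574
```

```bash
python3 st.py
```

```text
14.6833 [ 0.5938 -0.2047  0.1104] yaw -67.0 J6 24.13 tau6 -0.985 F [-0.1 -5.1 -0.6] M [-2.056 -0.039  0.457] op 0.057380472666222884
```

The reading dropped to 0.457 with the hand held, which is either drag reversing or a slip. A tiny further turn, read while moving, should tell.

Emit:
jog_arm(motion=[{"offset":[0,0,0],"roll":0.02,"hand":40}])

```text
clock: 14.77
tool_pos: [0.5938, -0.2047, 0.1103]
orientation: [180.0, -0.1, -68.0]
force: [0.1, -6.0, -0.6]
opening: 0.0574
```

```bash
python3 st.py; python3 - <<'E'
from m import *
for k in range(4):
    snap('wrist'); o=ctrl.get_obs(); print(o['clock'],o['moment'][2].round(3),o['tau'][5].round(3),o['joint_pos'][5].round(2))
E
```

```text
14.7667 [ 0.5938 -0.2047  0.1103] yaw -68.03 J6 23.1 tau6 -0.204 F [ 0.1 -6.  -0.6] M [-2.25   0.155  0.782] op 0.05741548815801219
14.8167 0.779 -0.435 22.97
14.8667 0.59 -0.855 23.04
14.9167 0.554 -0.623 23.07
14.9667 0.554 -0.55 23.07
```

0.78 N m while turning and 0.55 held: snug. I release and retreat upward.

Emit:
jog_arm(motion=[{"offset":[0,0,0],"roll":0,"hand":72},{"offset":[0,0,0],"roll":0,"hand":72},{"offset":[0,0,0],"roll":0,"hand":72},{"offset":[0,0,0],"roll":0,"hand":72},{"offset":[0,0,-10],"roll":0,"hand":72},{"offset":[0,0,-25],"roll":0,"hand":72},{"offset":[0,0,-50],"roll":0,"hand":72},{"offset":[0,0,-80],"roll":0,"hand":72},{"offset":[0,0,-110],"roll":0,"hand":72},{"offset":[0,0,-135],"roll":0,"hand":72},{"offset":[0,0,-150],"roll":0,"hand":72},{"offset":[0,0,-150],"roll":0,"hand":72},{"offset":[0,0,-150],"roll":0,"hand":72}])

```text
clock: 16.05
tool_pos: [0.594, -0.2036, 0.2619]
orientation: [-179.8, -0.1, -68.1]
force: [0.0, -0.6, -0.5]
opening: 0.0719
```

```bash
python3 st.py; python3 - <<'E'
from m import *
i,K,M=snap('wrist'); s,_,_=snap('side')
m=blob(red(i))[0]; c=max(cv2.findContours(m.astype(np.uint8),0,2)[0],key=len); e=cv2.fitEllipse(c); print(e,ray(K,M,*e[0],.127))
cv2.imwrite('pics/f.png',np.hstack([cv2.resize(i[60:260,180:380],(400,400)),cv2.resize(s[100:270,200:370],(400,400),interpolation=cv2.INTER_CUBIC)])[:,:,::-1])
E
```

```text
16.05 [ 0.594  -0.2036  0.2619] yaw -68.11 J6 23.03 tau6 0.001 F [ 0.  -0.6 -0.5] M [ 0.037  0.111 -0.006] op 0.07186249813565958
((279.7269592285156, 201.79554748535156), (56.679622650146484, 57.21976089477539), 18.47743797302246) [ 0.59458698 -0.20499639  0.127     ]
```

View pics/f.png

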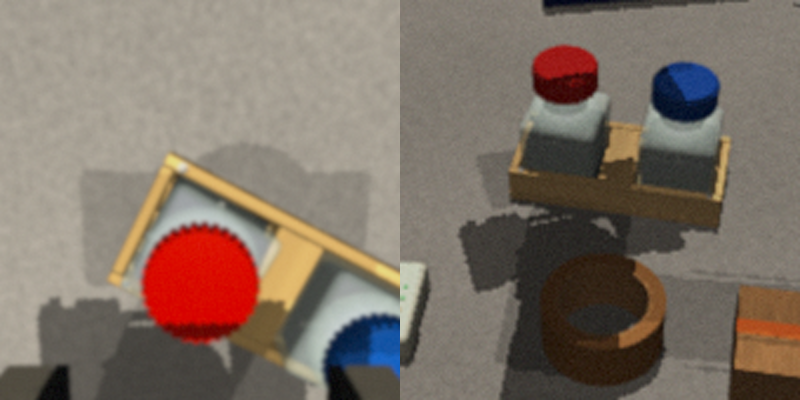

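The final picture shows the red-lidded jar upright in the bay at the same depth as the blue one, with the lid centred at (0.5946, -0.2050). The gripper is clear and the tape and carton look undisturbed. I hand in.

```bash
python3 -c "
from plant import order; print(order.close_job())"
```

```text
the job is handed in; nothing more can be done
None
```

The jar with the red lid stands in the bay that was empty, its lid is screwed down snug, and the job is handed in at about 16 s of the 58 s allowed. No verdict was reported.

- **Placing:** the jar caught on the bay wall on the first try, at about 18 N upward. I lifted it slightly, shifted it about 2 mm and lowered it again without contact until it met the mat. The tool height there was 0.1104 m, against 0.1103 expected for fully down.
- **Tightening:** the lid turned about 1.9 rad in all. The drag was about 0.25 N m, then the moment climbed to 0.78 N m while turning. It read 0.55 N m with the hand held still, within the snug range and below the 1.05 N m crush limit.
- **Disagreeing reading:** a reading of 0.46 N m just before the end looked like a slip. A further 0.02 rad brought it back to 0.78, so I put the drop down to drag reversing while the hand was held. I had no direct measure of the wad force.
- **Last checks:** the gripper was open and 150 mm above the jar, with no force on it. The lid measured at (0.5946, -0.2050), within about 1 mm of the bay centre I had measured. The final picture showed the jar upright and the tape and carton apparently undisturbed. I did not measure those two or the network box again at the end.

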